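# Line up the wheel-centring cones by size

### The job

Put the four loose steel centring cones away on the blue rack in order of size: the smallest on the red pad, the biggest on the yellow pad, and the other two on the black pads between so that size rises steadily from red to yellow. Stand each upright in the middle of its pad, knock none over, and leave the green tin and the orange ring where they are.

Things in the scene. Friction and masses are not known exactly. Their poses are not given: they have to be found in the camera images.
- cone_a_mid (a point): smallest of the four centring cones: turned steel, upright, foot 42 mm across, 54 mm tall, tapering to a plain upright collar 34 mm across that forms its top 36 mm, with a dark bore mark on top (the grip: straight sides, any direction). This point is on its axis half-way up (27 mm above its underside), z up. About 0.2 kg, give or take a fifth.
- cone_b_mid (a point): second smallest of the four centring cones: turned steel, upright, foot 56 mm across, 60 mm tall, tapering to a plain upright collar 34 mm across that forms its top 36 mm, with a dark bore mark on top (the grip: straight sides, any direction). This point is on its axis half-way up (30 mm above its underside), z up. About 0.3 kg, give or take a fifth.
- cone_c_mid (a point): second biggest of the four centring cones: turned steel, upright, foot 70 mm across, 66 mm tall, tapering to a plain upright collar 34 mm across that forms its top 36 mm, with a dark bore mark on top (the grip: straight sides, any direction). This point is on its axis half-way up (33 mm above its underside), z up. About 0.45 kg, give or take a fifth.
- cone_d_mid (a point): biggest of the four centring cones: turned steel, upright, foot 84 mm across, 72 mm tall, tapering to a plain upright collar 34 mm across that forms its top 36 mm, with a dark bore mark on top (the grip: straight sides, any direction). This point is on its axis half-way up (36 mm above its underside), z up. About 0.6 kg, give or take a fifth.
- pad_red: red flat round rubber pad, 90 mm across and 3 mm thick, fixed on the blue bar rack; origin at the centre of its underside, 12 mm above the table (its top face, on which a cone stands, is 15 mm above the table). It is at one end of the row (either end), for the smallest cone.
- pad_yellow: yellow flat round rubber pad, 90 mm across and 3 mm thick, fixed on the blue bar rack; origin at the centre of its underside, 12 mm above the table (its top face, on which a cone stands, is 15 mm above the table). It is at the other end of the row, for the biggest cone.
- pad_mid1: black flat round rubber pad, 90 mm across and 3 mm thick, fixed on the blue bar rack; origin at the centre of its underside, 12 mm above the table (its top face, on which a cone stands, is 15 mm above the table). One of two alike in the middle of the row; either of them may be the one next to the red pad. Pads are 102 mm apart centre to centre, in a straight row, roughly across in front of the robot.
- pad_mid2: black flat round rubber pad, 90 mm across and 3 mm thick, fixed on the blue bar rack; origin at the centre of its underside, 12 mm above the table (its top face, on which a cone stands, is 15 mm above the table). One of two alike in the middle of the row; either of them may be the one next to the red pad. Pads are 102 mm apart centre to centre, in a straight row, roughly across in front of the robot.
- tin_mid (a point): bystander: green tin with white lid, 64 mm across, 55 mm tall, loose among the cones; point at its centre, half-way up. Leave it where it stands.
- ring_mid (a point): bystander: orange plastic hub ring lying flat, 72 mm outside, 56 mm hole, 14 mm high, loose among the cones; point at its centre, half-way up. Leave it where it lies.
Things that resemble listed ones, but are neither listed nor needed, are in the scene too. Leave any turquoise look-alike of the part that bears cone_a_mid alone.

How it is judged:
By the outcome, as a careful person would: the job done as asked, in the order asked, and still so for the second after the job is handed in, with the robot touching nothing.
It also fails if it takes over 106 s, if anything falls off the work surface, if the arm or the gripper's body presses on something with over 40 N, if the wrist force passes 120 N, or if a joint passes its speed limit or range.

### The arm

A 6-joint arm with a two-finger parallel gripper is mounted at the origin on the work surface. World frame = base frame: x ahead of the robot, y to its left, z up, the work surface at z = 0. Lengths are in mm, angles in rad, forces in N, time in s.
With the tool pointing down it reaches from about 225 to 875 mm from the base axis. Payload 3.4 kg.
Tool frame: the origin (TCP) lies at the very end of the fingers, on their centre line; the grasp point (between the pads) lies 19 mm behind it; z points along the fingers, y is the direction in which the jaws open and shut (so a half turn about z gives the same grasp; the last joint's range is limited). The gripper opens to 85 mm and grips with 20 to 120 N. Pads are 22 mm wide; open, the fingers measure 114 mm over their backs; the gripper's body (76 mm by 85 mm) begins 54 mm behind the grasp point. The pads swing forward as they close: fully open they stand 13 mm farther back than shut.
Start: joints at [0.984, 0.276, 1.505, -0, 1.361, -0.121], TCP at [258.275, 513.767, 231.328] pointing down, gripper open.
Joint ranges: [-2.89, 2.89], [-0.75, 2.08], [0.22, 2.7], [-1.18, 4.32], [0.11, 2.71], [-2.7, 2.7]. Speed limits (rad/s): [2.57, 2.57, 3.14, 3.14, 3.14, 3.14].

### API

Orientations are given as a unit quaternion [x, y, z, w].
In Python, from plant import * gives the robot as it stands. The module is installed in compiled form; this text tells all that it offers.
- The arm moves only by the tool play_rows, never from a script. Its argument "commands" is a list of rows, each a list of 6 numbers: the shift along the tool's x, y, z in m, then the turn, a rotation vector about the tool's x, y, z in rad. A call has 1 to 12 rows; each row is the pose to reach, as a shift and turn from the pose measured when the call began, along the tool's axes at that moment; what a row does not reach only later rows make up. A row lasts 1/8 s, in which the tool goes at most 62.5 mm and 10.7 degrees, less where a joint would pass 70% of its speed; a pose out of reach is approached as far as the arm can. A call with a gripper value outside its range is refused whole. "hand" is the closure, from -1 (fully open) to 1 (shut), set as the call begins (left out, the last holds). The fingers move at their own pace and stop on an object; "newtons" is the grip in N (left out, the last holds). Time passes only in rows, so rows that repeat a pose let the fingers close. It gives the time, the measured TCP pose, the force and the opening at its end, in the units of the state.
- state(): the state, without advancing time (a new reading comes with each control period).
- capture(name): name is "scene" or "side" or "wrist"; returns a dict with "pixels" (420x560x3 uint8, blue, green, red), "fovy" (degrees; the focal length in pixels is half the picture's height over the tangent of half this angle, whatever the lens; pixels are square), "cx", "cy" (the principal point, pixels), "camera_from_world" (4x4, takes a point from world to camera coordinates); the wrist camera has in their place "tool_from_camera" (4x4, takes a point from camera to tool coordinates, whose origin is the TCP and whose axes are the flange's). Camera axes: x right, y up, looking along -z (the intrinsics and any distortion apply to the point x, -y, -z); pixel columns grow to the right and rows downward; lengths in mm; the calibration is good to about 2 mm. A picture is of the moment at which its call begins: read the wrist's pose just before it. There is no depth.
- sign_off(): hands the job in, once; it reports no verdict.
The state is a dict: "t": time; "joints": joint angles; "qvel": joint speeds; "effort": joint torques, N m; "tool_pos": TCP position; "tool_rot": TCP orientation; "contact_force": force on the tool from outside, world axes, zero at the start; "wrist_torque": the same for the moment, N m; "gripper_width": finger opening in mm.
Only numpy, scipy, OpenCV 4.12 (cv2) and the standard library are available. Lean on these libraries where they do the work, as an engineer would, in place of code of your own. Each camera call takes 0.05 s, during which the arm holds its last target.

## Working session

There is one attempt and no reset: what is moved stays moved. The work goes in short steps, Python scripts to look and compute and a tool call to move; the robot and the scene stay as the last step left them, time stands still between calls to the robot, and variables do not carry over. Pictures are saved under pics/ and viewed, and the job is handed in when it is done.

Besides the shell and the picture viewer there is one more tool, called after "Request:" as name(argument=value, ...) on one line, values as JSON. play_rows: Moves the arm, as the interface text tells. Its arguments: {"type":"object","properties":{"commands":{"type":"array"},"hand":{"type":"number"},"newtons":{"type":"number"}},"required":["commands"]}

```bash
mkdir -p pics; ls
python3 - <<'E'
from plant import *
import cv2
print(state())
for n in("scene","side","wrist"):
    c=capture(n); cv2.imwrite(f"pics/{n}0.png",c["pixels"]); print(n,{k:(v if not hasattr(v,'round') else v) for k,v in c.items() if k!="pixels"})
E
```

```text
pics
{'t': 0.0, 'joints': array([ 9.84005185e-01,  2.76586333e-01,  1.50614316e+00, -6.75870464e-06,
        1.36067196e+00, -1.21005162e-01]), 'qvel': array([-1.82513520e-03,  8.10837267e-04,  3.45115400e-05, -1.26983929e-03,
       -6.83494619e-04,  1.44337000e-03]), 'effort': array([-8.04416486e-04, -4.16783702e+01, -2.45804143e+01, -4.78054153e-04,
        1.13012563e-02,  1.61496075e-05]), 'tool_pos': array([257.96392209, 513.29953867, 230.44064112]), 'tool_rot': array([ 2.30792590e-01,  9.73002550e-01, -8.49498888e-04, -3.10326694e-04]), 'contact_force': array([ 0.61298943,  0.22055906, -0.19689846]), 'wrist_torque': array([-0.0065398 , -0.00431981, -0.00812171]), 'gripper_width': 85.64281364015349}
scene {'fovy': 51.853507313227446, 'cx': 275.6789307696923, 'cy': 214.23636214027974, 'camera_from_world': array([[-8.31440614e-01,  5.55589400e-01,  5.18895313e-03,
         5.04330914e+02],
       [-4.39099835e-01, -6.62778755e-01,  6.06560513e-01,
         1.74081986e+02],
       [ 3.40437719e-01,  5.02040577e-01,  7.95020389e-01,
        -1.14325618e+03],
       [ 0.00000000e+00
[... 258 characters left out ...]
    [ 2.69626185e-01,  3.94425877e-01,  8.78481615e-01,
        -2.10767290e+02],
       [-5.38156781e-01, -6.94793961e-01,  4.77125383e-01,
        -6.18764882e+02],
       [ 0.00000000e+00,  0.00000000e+00,  0.00000000e+00,
         1.00000000e+00]])}
wrist {'fovy': 59.27830626857509, 'cx': 287.9081533632779, 'cy': 220.55703634560447, 'tool_from_camera': array([[ 7.82407257e-04,  9.59753369e-01,  2.80843121e-01,
         7.06109091e+01],
       [ 9.99999622e-01, -8.57703645e-04,  1.45194949e-04,
        -8.19564497e-01],
       [ 3.80231510e-04,  2.80842901e-01, -9.59753677e-01,
        -1.43098106e+02],
       [ 0.00000000e+00,  0.00000000e+00,  0.00000000e+00,
         1.00000000e+00]])}
```

View pics/scene0.png

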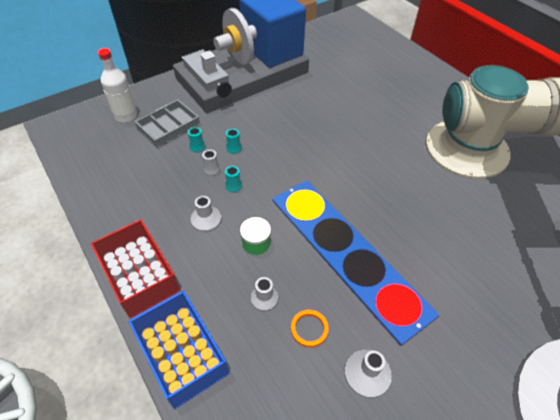

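View pics/side0.png

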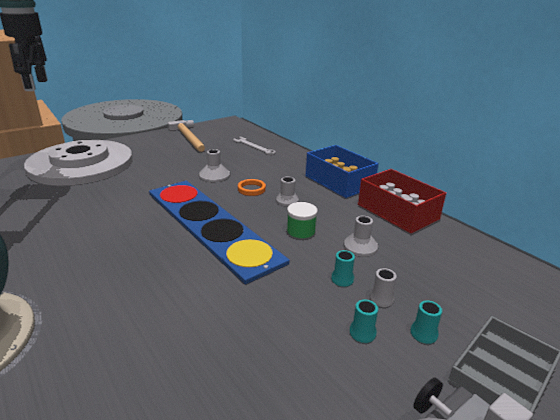

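View pics/wrist0.png

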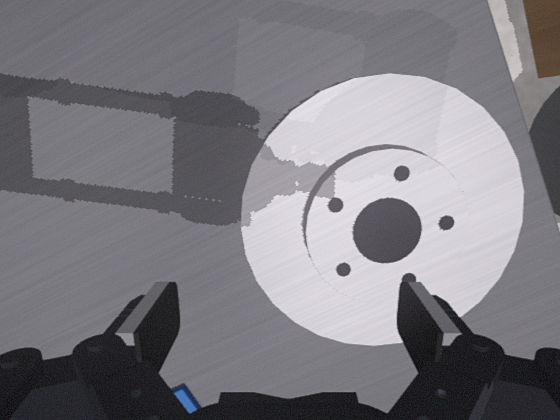

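The scene view shows the rack at centre with yellow (305,205), two black (333,235 and 364,267) and red (398,305). The grey cones are at about (210,160), which sits among three turquoise look-alikes, and (205,212), (264,292) and (370,370). The tin is at (256,235) and the ring at (310,328). Next I'll measure these in both views.

```bash
cat > h.py <<'E'
import numpy as np, cv2
from scipy.spatial.transform import Rotation as R
def rays(c,uv,T=None):
    """returns origin, dirs in world; T = world_from_tool for wrist"""
    uv=np.atleast_2d(uv).astype(float)
    f=c["pixels"].shape[0]/2/np.tan(np.radians(c["fovy"])/2)
    d=np.c_[(uv[:,0]-c["cx"])/f,-(uv[:,1]-c["cy"])/f,-np.ones(len(uv))]
    M=np.linalg.inv(c["camera_from_world"]) if "camera_from_world" in c else T@c["tool_from_camera"]
    return M[:3,3],d@M[:3,:3].T
def plane(c,uv,z,T=None):
    o,d=rays(c,uv,T); return o+d*((z-o[2])/d[:,2])[:,None]
def toolT(s):
    T=np.eye(4);T[:3,:3]=R.from_quat(s["tool_rot"]).as_matrix();T[:3,3]=s["tool_pos"];return T
def proj(c,p,T=None):
    M=c["camera_from_world"] if "camera_from_world" in c else np.linalg.inv(T@c["tool_from_camera"])
    f=c["pixels"].shape[0]/2/np.tan(np.radians(c["fovy"])/2)
    q=np.atleast_2d(p)@M[:3,:3].T+M[:3,3]
    return np.c_[c["cx"]+f*q[:,0]/-q[:,2],c["cy"]-f*q[:,1]/-q[:,2]]
def blob(mask,seed,r=40):
    n,l,st,ce=cv2.connectedComponentsWithStats(mask.astype(np.uint8))
    best=[i for i in range(1,n) if st[i,4]>12 and np.hypot(*(ce[i]-seed))<r]
    if not best:return None
    i=min(best,key=lambda i:np.hypot(*(ce[i]-seed)))
    m=(l==i).astype(np.uint8)
    k=max(cv2.findContours(m,cv2.RETR_EXTERNAL,cv2.CHAIN_APPROX_NONE)[0],key=len)[:,0,:]
    return st[i,4],ce[i],k
def circ(P):
    """algebraic circle fit on plane points"""
    A=np.c_[2*P[:,:2],np.ones(len(P))];b=(P[:,:2]**2).sum(1)
    x=np.linalg.lstsq(A,b,rcond=None)[0];return x[:2],2*np.sqrt(x[2]+x[0]**2+x[1]**2)
E
python3 - <<'E'
from plant import *
from h import *
S={"scene":{"yellow":(305,205),"m1":(333,235),"m2":(364,267),"red":(398,305),"ring":(310,328),"tin":(256,230),
 "A":(210,153),"C?":(202,202),"B?":(264,286),"D":(374,359)},
"side":{"yellow":(249,253),"m1":(222,230),"m2":(199,211),"red":(179,194),"ring":(252,187),"tin":(302,210),
 "A":(385,273),"C?":(364,219),"B?":(288,180),"D":(213,152)}}
Z={"yellow":15,"red":15,"m1":15,"m2":15,"ring":14,"tin":55,"A":54,"B?":60,"C?":66,"D":72}
for n in S:
    c=capture(n);im=c["pixels"];h=cv2.cvtColor(im,cv2.COLOR_BGR2HSV);H,Sa,V=[h[...,i].astype(int) for i in range(3)]
    M={"yellow":(abs(H-29)<8)&(Sa>150)&(V>120),"red":((H<6)|(H>174))&(Sa>150)&(V>120),"ring":(abs(H-14)<8)&(Sa>150)&(V>120),
       "tin":(Sa<60)&(V>170)}
    M["m1"]=M["m2"]=V<50
    for k,u in S[n].items():
        m=M.get(k,V<70)
        b=blob(m,u,15)
        if b is None: print(n,k,None);continue
        P=plane(c,b[2],Z[k]); ce,d=circ(P)
        print(n,k,b[0],b[1].round(1),"ctr",ce.round(1),"dia",round(d,1))
    cr={"scene":(170,110,300,330),"side":(260,150,450,350)}[n]
    z=cv2.resize(im[cr[1]:cr[3],cr[0]:cr[2]],None,fx=2.7,fy=2.7,interpolation=cv2.INTER_CUBIC)
    cv2.imwrite(f"pics/{n}zoom.png",z)
E
```

```text
scene yellow 864 [305.  204.7] ctr [475.6 -73.4] dia 85.0
scene m1 None
scene m2 None
scene red 1395 [398.4 304.5] ctr [470.4 232.5] dia 85.0
scene ring 399 [309.  327.6] ctr [646.  173.8] dia 71.2
scene tin 647 [255.  229.3] ctr [624.  -53.2] dia 65.1
scene A 30 [208.8 153.9] ctr [ 598.4 -305.7] dia 15.2
scene C? 43 [202.2 201.2] ctr [ 684.5 -173.5] dia 16.1
scene B? 73 [263.5 284.2] ctr [681.1  68.9] dia 17.7
scene D 112 [374.5 360. ] ctr [605.8 298.7] dia 18.7
side yellow 966 [249.  253.1] ctr [474.5 -77.9] dia 86.5
side m1 727 [221.6 230.4] ctr [472.   22.6] dia 84.3
side m2 577 [198.3 210.8] ctr [470.3 123.7] dia 83.6
side red 481 [178.2 193.6] ctr [469.3 226.5] dia 84.4
side ring 267 [251.4 186.6] ctr [638.8 160.4] dia 80.8
side tin 346 [302. 209.] ctr [623.1 -57. ] dia 60.4
side A 95 [385.8 274.1] ctr [ 598.2 -306.5] dia 21.3
side C? 52 [363.7 219.5] ctr [ 684.3 -174.9] dia 19.8
side B? 30 [287.7 179.2] ctr [681.1  66. ] dia 18.4
side D 16 [212.2 151.2] ctr [605.6 296.9] dia 15.4
```

View pics/scenezoom.png

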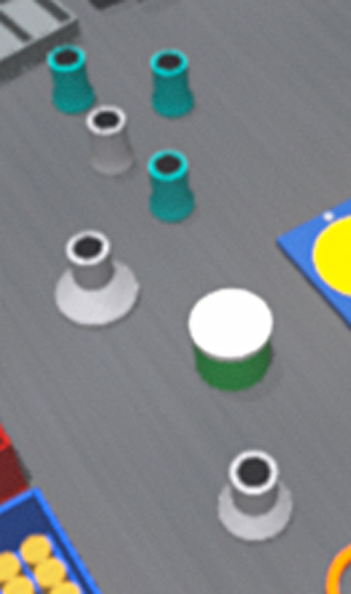

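View pics/sidezoom.png

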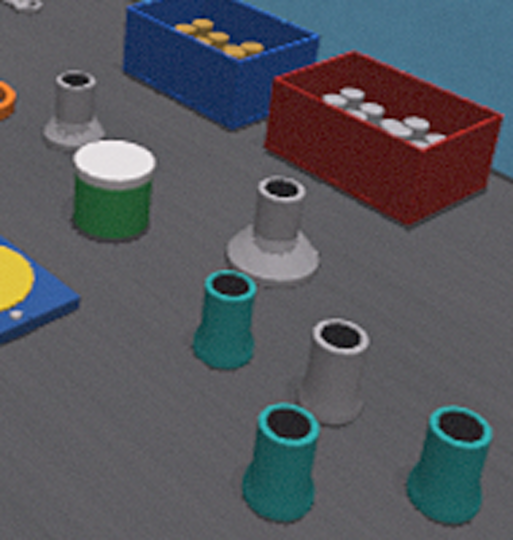

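Both views agree within 1–3 mm on the cones when the listed heights are assumed, so identities hold: A is among the turquoise parts, C is the wide one by the tin, B is near the ring and D is at the front. The pads differ by about 5 mm along y, so I'll refine those with the wrist camera. Next are the turquoise clearances and the first wrist look.

```bash
cat >> h.py <<'E'
def goto(s,p,yaw=0.0):
    """row to reach TCP p pointing down with tool y at world yaw"""
    T=toolT(s);ty=np.array([np.cos(yaw),np.sin(yaw),0]);tz=np.array([0,0,-1.]);tx=np.cross(ty,tz)
    G=np.c_[tx,ty,tz]
    d=T[:3,:3].T@(np.array(p,float)-T[:3,3])/1000
    return np.round(np.r_[d,R.from_matrix(T[:3,:3].T@G).as_rotvec()],4).tolist()
E
python3 - <<'E'
from plant import *
from h import *
for n,sd in {"scene":[(195,132),(233,133),(232,171)],"side":[(346,257),(367,308),(431,309)]}.items():
    c=capture(n);V=c["pixels"].max(2)
    for u in sd:
        b=blob(V<70,u,12); print(n,u,None if b is None else (b[1],plane(c,b[1],54).round(0)))
s=state()
print(goto(s,[600,240,231],0))
E
```

```text
scene (195, 132) (array([194.04347826, 130.82608696]), array([[ 590., -399.,   54.]]))
scene (233, 133) (array([232.12, 132.44]), array([[ 512., -341.,   54.]]))
scene (232, 171) (array([231.64705882, 170.38235294]), array([[ 579., -228.,   54.]]))
side (346, 257) (array([344.88311688, 255.20779221]), array([[ 580., -228.,   54.]]))
side (367, 308) (array([366.42857143, 306.57894737]), array([[ 513., -341.,   54.]]))
side (431, 309) (array([430.32061069, 307.6259542 ]), array([[ 590., -400.,   54.]]))
[-0.4283, -0.091, 0.0002, -0.0003, 0.0002, 1.105]
```

Request:
play_rows(commands=[[-0.4283,-0.091,0,0,0,1.105],[-0.4283,-0.091,0,0,0,1.105],[-0.4283,-0.091,0,0,0,1.105],[-0.4283,-0.091,0,0,0,1.105],[-0.4283,-0.091,0,0,0,1.105],[-0.4283,-0.091,0,0,0,1.105],[-0.4283,-0.091,0,0,0,1.105],[-0.4283,-0.091,0,0,0,1.105],[-0.4283,-0.091,0,0,0,1.105],[-0.4283,-0.091,0,0,0,1.105],[-0.4283,-0.091,0,0,0,1.105]], hand=-0.6)

```text
t: 1.72
tool_pos: [599.0, 241.2, 231.5]
tool_rot: [0.706, 0.708, -0.0, 0.0]
contact_force: [-1.0, -0.8, -0.4]
gripper_width: 68.3
```

Request:
play_rows(commands=[[-0.141,-0.127,-0.08,0,0,0],[-0.141,-0.127,-0.08,0,0,0],[-0.141,-0.127,-0.08,0,0,0],[-0.141,-0.127,-0.08,0,0,0],[-0.141,-0.127,-0.08,0,0,0],[-0.141,-0.127,-0.08,0,0,0],[-0.141,-0.127,-0.08,0,0,0]])

```text
t: 2.6
tool_pos: [472.8, 100.8, 310.4]
tool_rot: [0.706, 0.708, -0.001, -0.001]
contact_force: [-0.9, -0.1, -0.7]
gripper_width: 68.3
```

Run:
```python
from plant import *
from h import *
s=state();T=toolT(s);c=capture("wrist");cv2.imwrite("pics/w1.png",c["pixels"])
print(s["tool_pos"],s["qvel"].round(3),s["joints"].round(3))
ap={k:proj(c,[p],T)[0] for k,p in {"yellow":(475,-75,15),"m1":(473,26,15),"m2":(471,128,15),"red":(470,230,15)}.items()}
h=cv2.cvtColor(c["pixels"],cv2.COLOR_BGR2HSV);H,Sa,V=[h[...,i].astype(int) for i in range(3)]
M={"yellow":(abs(H-29)<8)&(Sa>150)&(V>120),"red":((H<6)|(H>174))&(Sa>150)&(V>120)};M["m1"]=M["m2"]=V<60
for k,u in ap.items():
    b=blob(M[k],u,25)
    print(k,u.round(0),None if b is None else (b[0],b[1].round(1),circ(plane(c,b[2],15,T))))
```

```text
[472.79768362 100.80932163 310.36893085] [-0.003 -0.     0.001 -0.001  0.003  0.   ] [0.066 0.1   1.538 0.    1.506 0.063]
yellow [289. 306.] None
m1 [288. 233.] None
m2 [287. 151.] None
red [286.  57.] None
```

View pics/w1.png

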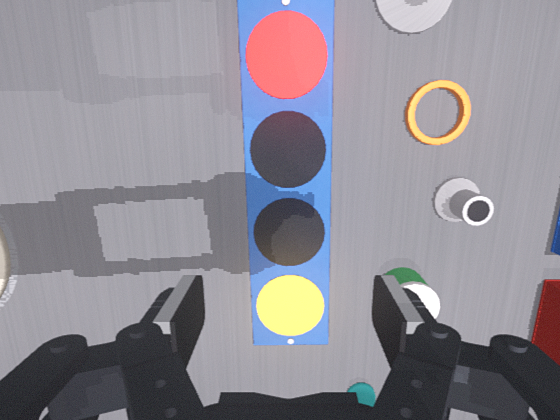

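The wrist view shows the row at (286,55) red, (288,149), (289,232) and (290,305) yellow, close to the averaged prediction. The colours are paler here, so I'll loosen the masks.

```bash
cat > pads.py <<'E'
from plant import *
from h import *
def run():
    s=state();T=toolT(s);c=capture("wrist")
    h=cv2.cvtColor(c["pixels"],cv2.COLOR_BGR2HSV);H,Sa,V=[h[...,i].astype(int) for i in range(3)]
    M={"yellow":(abs(H-29)<9)&(Sa>90)&(V>120),"red":((H<8)|(H>172))&(Sa>90)&(V>120)};M["m1"]=M["m2"]=(V<90)&~((abs(H-110)<15)&(Sa>120))
    for k,p in {"yellow":(475,-75,15),"m1":(473,26,15),"m2":(471,128,15),"red":(470,230,15)}.items():
        u=proj(c,[p],T)[0]
        m=cv2.morphologyEx(M[k].astype(np.uint8),cv2.MORPH_OPEN,np.ones((3,3)))
        m=cv2.morphologyEx(m,cv2.MORPH_CLOSE,np.ones((5,5)))
        b=blob(m,u,25)
        if b: ce,d=circ(plane(c,b[2],15,T)); print(k,b[0],b[1].round(1),ce.round(1),d.round(1))
        else: print(k,u,c["pixels"][int(u[1]),int(u[0])])
if __name__=="__main__": run()
E
python3 pads.py
```

```text
yellow 3143 [289.8 304.6] [475.8 -74.5] 87.4
m1 1853 [279.2 220.9] [464.5  37.6] 65.3
m2 707 [275.9 171.8] [459.9 104.2] 40.4
red 5574 [286.1  54.3] [470.1 230.8] 87.5
```

Request:
play_rows(commands=[[0.209,0.132,0.11,0,0,0],[0.209,0.132,0.11,0,0,0],[0.209,0.132,0.11,0,0,0],[0.209,0.132,0.11,0,0,0],[0.209,0.132,0.11,0,0,0],[0.209,0.132,0.11,0,0,0],[0.209,0.132,0.11,0,0,0],[0.209,0.132,0.11,0,0,0]])

```text
t: 3.7
tool_pos: [603.8, 308.7, 202.0]
tool_rot: [0.706, 0.708, 0.0, -0.0]
contact_force: [-0.2, -0.5, 0.6]
gripper_width: 68.5
```

```bash
cat > cone.py <<'E'
import sys
from plant import *
from h import *
P={"A":(598.3,-306,54),"B":(681.1,67.5,60),"C":(684.4,-174.2,66),"D":(605.7,297.8,72)}
k=sys.argv[1];p=P[k]
s=state();T=toolT(s);c=capture("wrist");cv2.imwrite(f"pics/w{k}{int(s['t']*100)}.png",c["pixels"])
V=c["pixels"].max(2);u=proj(c,[p],T)[0]
b=blob(V<90,u,30)
print(s["tool_pos"].round(1),"pred",u.round(1))
if b: ce,d=circ(plane(c,b[2],p[2],T)); print("bore",b[0],b[1].round(1),ce.round(1),d.round(1))
h=p[2]-36+4
for z in (h+60,h): print("goto",z,goto(s,[*ce,z],0))
E
python3 cone.py D; ls pics
```

```text
[603.8 308.7 202. ] pred [289.9 222.1]
bore 639 [290.2 223.6] [606.  296.6] 21.8
goto 100 [-0.0122, 0.0021, 0.102, 0.0, -0.0003, 0.0018]
goto 40 [-0.0122, 0.0021, 0.162, 0.0, -0.0003, 0.0018]
scene0.png
scenezoom.png
side0.png
sidezoom.png
w1.png
wD370.png
wrist0.png
```

Request:
play_rows(commands=[[-0.012,0.002,0.05,0,0,0.0018],[-0.012,0.002,0.1,0,0,0.0018],[-0.012,0.002,0.13,0,0,0.0018],[-0.012,0.002,0.15,0,0,0.0018],[-0.012,0.002,0.162,0,0,0.0018],[-0.012,0.002,0.162,0,0,0.0018],[-0.012,0.002,0.162,0,0,0.0018]])

```text
t: 4.62
tool_pos: [606.7, 297.0, 41.3]
tool_rot: [0.707, 0.707, 0.001, 0.0]
contact_force: [0.1, 0.3, -0.3]
gripper_width: 68.4
```

Run:
```python
from plant import *
from h import *
for n in("side","wrist"):
    c=capture(n); 
    im=c["pixels"] if n=="wrist" else cv2.resize(c["pixels"][80:220,120:300],None,fx=3,fy=3)
    cv2.imwrite(f"pics/{n}_gD.png",im)
s=state();print(s["tool_pos"],s["contact_force"])
```

```text
[606.63755381 297.13525157  41.28178941] [ 0.22233593 -0.94028631 -0.27134287]
```

View pics/side_gD.png

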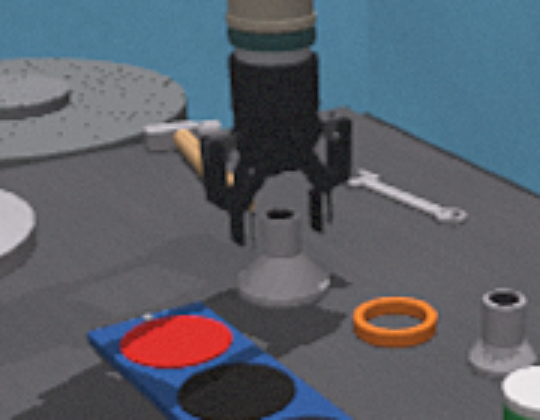

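View pics/wrist_gD.png

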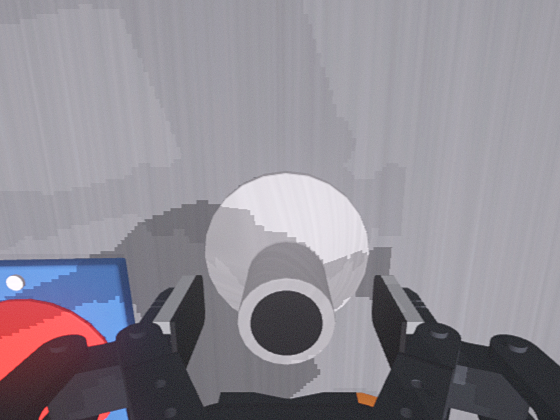

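Both pictures show the collar (286,322 in the wrist view) centred between the jaws, with the tips clear above the flare. Closing now.

Request:
play_rows(commands=[[0,0,0,0,0,0],[0,0,0,0,0,0],[0,0,0,0,0,0],[0,0,0,0,0,0],[0,0,0,0,0,0],[0,0,0,0,0,0]], hand=1, newtons=60)

```text
t: 5.48
tool_pos: [606.8, 297.4, 42.2]
tool_rot: [0.707, 0.707, 0.002, 0.0]
contact_force: [-1.8, -0.5, 5.8]
gripper_width: 31.8
```

Run:
```python
from plant import *
from h import *
s=state();print(s["tool_pos"],s["contact_force"],s["gripper_width"])
T=toolT(s);c=capture("wrist");cv2.imwrite("pics/wgD2.png",c["pixels"])
u=proj(c,[(606,296.6,72)],T)[0];b=blob(c["pixels"].max(2)<90,u,30)
if b: print(b[1],circ(plane(c,b[2],72,T)))
```

```text
[606.76889729 297.4045991   42.20845881] [-1.82150317 -0.45929609  5.82875217] 31.842620252867924
[287.98984199 321.87048533] (array([606.93884393, 297.33936686]), np.float64(24.5361341735142))
```

Request:
play_rows(commands=[[0,0,-0.02,0,0,0],[0,0,-0.05,0,0,0],[0,0,-0.08,0,0,0],[-0.06,-0.021,-0.08,0,0,0],[-0.12,-0.042,-0.08,0,0,0],[-0.18,-0.063,-0.08,0,0,0],[-0.24,-0.084,-0.08,0,0,0],[-0.3,-0.105,-0.08,0,0,0],[-0.34,-0.12,-0.08,0,0,0],[-0.372,-0.131,-0.08,0,0,0],[-0.372,-0.131,-0.06,0,0,0],[-0.372,-0.131,-0.05,0,0,0]])

```text
t: 7.02
tool_pos: [473.9, -74.7, 89.5]
tool_rot: [0.708, 0.707, 0.001, -0.001]
contact_force: [-0.9, 0.2, -5.3]
gripper_width: 31.7
```

```bash
cat > place.py <<'E'
import sys
from plant import *
from h import *
s=state();T=toolT(s)
U=np.array([-5.4,305.3])/305.35
print(s["tool_pos"].round(1),s["contact_force"].round(1),s["gripper_width"].round(1),s["tool_rot"].round(4))
for n in ("wrist","side","scene"):
    c=capture(n);cv2.imwrite(f"pics/p{sys.argv[1]}_{n}.png",c["pixels"])
E
python3 place.py D; python3 pads.py
```

```text
yellow [289.29488369 231.48341443] [227 222 226]
m1 18121 [285.9  59.6] [473.2  22.7] 80.3
m2 [ 280.96559615 -182.82123568] [177 170 174]Traceback (most recent call last):
  File "place.py", line 6, in <module>
    print(s["tool_pos"].round(1),s["contact_force"].round(1),s["gripper_width"].round(1),s["tool_rot"].round(4))
                                                             ^^^^^^^^^^^^^^^^^^^^^^^^
AttributeError: 'float' object has no attribute 'round'
Traceback (most recent call last):
  File "pads.py", line 14, in <module>
    if __name__=="__main__": run()
                             ~~~^^
  File "pads.py", line 13, in run
    else: print(k,u,c["pixels"][int(u[1]),int(u[0])])
                    ~~~~~~~~~~~^^^^^^^^^^^^^^^^^^^^^
IndexError: index -513 is out of bounds for axis 0 with size 420
```

```bash
sed -i 's/s\["gripper_width"\].round(1)/round(s["gripper_width"],1)/' place.py; python3 place.py D
```

```text
[473.5 -74.2  88.6] [-0.2  0.4 -6.7] 32.1 [ 7.073e-01  7.069e-01  4.000e-04 -1.900e-03]
```

View pics/pD_wrist.png

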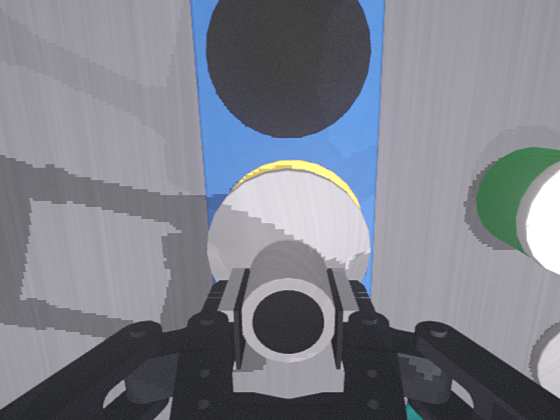

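View pics/pD_side.png

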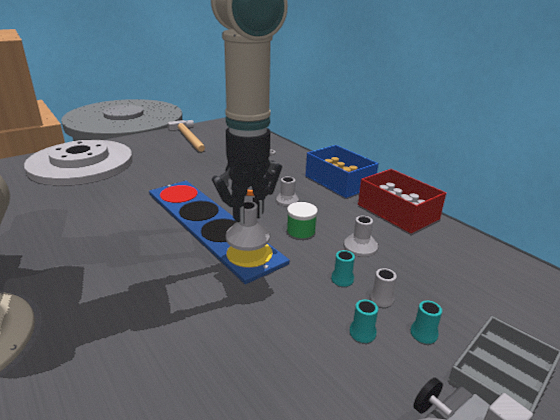

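```bash
cat > padfit.py <<'E'
# fit pads with known 90mm diameter to their visible edge (against blue)
import sys
from plant import *
from h import *
from scipy.optimize import least_squares
PD={"yellow":(475.5,-75.1),"m1":(473.7,26.9),"m2":(471.9,128.9),"red":(470.1,230.9)}
def run(cam="wrist"):
    s=state();T=toolT(s);c=capture(cam);im=c["pixels"]
    h=cv2.cvtColor(im,cv2.COLOR_BGR2HSV);H,Sa,V=[h[...,i].astype(int) for i in range(3)]
    blue=(abs(H-108)<14)&(Sa>110)
    blue=cv2.morphologyEx(blue.astype(np.uint8),cv2.MORPH_CLOSE,np.ones((3,3)))
    edge=(cv2.dilate(blue,np.ones((3,3)))>0)&(blue==0)
    v,u=np.nonzero(edge);ok=(u>2)&(u<557)&(v>2)&(v<417);uv=np.c_[u,v][ok]
    P=plane(c,uv,15,T)[:,:2]
    for k,p in PD.items():
        q=np.array(p)
        for it in range(4):
            r=np.hypot(*(P-q).T); m=abs(r-45)<(9 if it==0 else 4)
            if m.sum()<15: break
            f=least_squares(lambda x:np.hypot(*(P[m]-x).T)-45,q,loss="soft_l1");q=f.x
        if m.sum()>=15: print(cam,k,m.sum(),q.round(1),"rms",np.sqrt((f.fun**2).mean()).round(2))
if __name__=="__main__": run(*(sys.argv[1:] or ["wrist"]))
E
python3 padfit.py; python3 padfit.py scene; python3 padfit.py side
```

```text
wrist yellow 295 [475.7 -75. ] rms 1.11
wrist m1 455 [473.8  28. ] rms 0.89
scene yellow 87 [475.8 -73.1] rms 1.09
scene m1 88 [469.3  28.2] rms 1.99
scene m2 109 [467.7 130.5] rms 2.02
scene red 180 [470.  232.3] rms 0.89
side yellow 106 [474.4 -77.7] rms 1.15
side m1 84 [475.4  21.8] rms 1.65
side m2 73 [474.9 124. ] rms 1.93
side red 106 [470.  227.5] rms 1.49
```

Request:
play_rows(commands=[[-0.0008,0.0022,0.01,0,0.003,0],[-0.0008,0.0022,0.018,0,0.003,0],[-0.0008,0.0022,0.023,0,0.003,0],[-0.0008,0.0022,0.023,0,0.003,0]])

```text
t: 7.88
tool_pos: [477.9, -75.0, 67.9]
tool_rot: [0.707, 0.707, 0.003, -0.001]
contact_force: [-0.3, 0.9, -5.5]
gripper_width: 31.9
```

```bash
python3 place.py D2; python3 padfit.py
```

```text
[477.9 -75.   67.9] [-0.3  0.9 -5.5] 31.9 [ 0.7068  0.7074  0.0026 -0.0009]
wrist yellow 388 [476.1 -74.9] rms 1.12
wrist m1 464 [473.7  28.1] rms 0.73
```

Run:
```python
from plant import *
from h import *
for i in range(4):
    capture("wrist");s=state();print(s["tool_pos"].round(2),s["tool_rot"].round(4))
print(goto(s,[476,-75,58],0))
```

```text
[478.69 -75.25  68.84] [7.068e-01 7.074e-01 3.100e-03 1.000e-04]
[478.66 -75.23  68.82] [7.068e-01 7.074e-01 3.100e-03 1.000e-04]
[478.65 -75.23  68.85] [7.068e-01 7.074e-01 3.100e-03 1.000e-04]
[478.62 -75.22  68.82] [7.068e-01 7.074e-01 3.100e-03 1.000e-04]
[0.0002, -0.0027, 0.0108, 0.0044, -0.0043, 0.0008]
```

Request:
play_rows(commands=[[0,-0.002,0.004,0.003,-0.003,0],[0,-0.0026,0.008,0.004,-0.004,0],[0,-0.0026,0.0095,0.004,-0.004,0],[0,-0.0026,0.0095,0.004,-0.004,0]])

```text
t: 8.78
tool_pos: [475.9, -75.1, 59.1]
tool_rot: [0.707, 0.707, 0.0, -0.0]
contact_force: [-0.2, -0.3, -5.5]
gripper_width: 31.7
```

Run:
```python
from plant import *
from h import *
for i in range(3):
    capture("wrist");s=state();print(s["tool_pos"].round(2),s["tool_rot"].round(4),s["contact_force"].round(1))
print(goto(s,[476,-75,57.2],0))
```

```text
[476.06 -75.17  59.19] [ 7.068e-01  7.074e-01  2.000e-04 -0.000e+00] [-0.  -0.1 -6.2]
[476.18 -75.2   59.31] [7.068e-01 7.074e-01 3.000e-04 1.000e-04] [-0.2 -0.1 -5.7]
[476.19 -75.23  59.35] [7.068e-01 7.074e-01 3.000e-04 1.000e-04] [-0.6  0.7 -4.9]
[0.0002, -0.0002, 0.0021, 0.0006, -0.0002, 0.0008]
```

Request:
play_rows(commands=[[0,0,0.001,0,0,0],[0,0,0.002,0,0,0],[0,0,0.0025,0,0,0],[0,0,0.0025,0,0,0]])

```text
t: 9.43
tool_pos: [476.4, -74.9, 57.7]
tool_rot: [0.707, 0.707, 0.001, 0.0]
contact_force: [-0.9, 3.1, 5.5]
gripper_width: 31.7
```

Run:
```python
from plant import *
from h import *
for i in range(2):
    capture("wrist");s=state();print(s["tool_pos"].round(2),s["tool_rot"].round(4),s["contact_force"].round(1))
```

```text
[476.42 -74.88  57.62] [7.069e-01 7.073e-01 7.000e-04 3.000e-04] [-1.5  3.6  5.8]
[476.45 -74.9   57.63] [7.069e-01 7.073e-01 7.000e-04 3.000e-04] [-1.7  3.2  5.6]
```

Request:
play_rows(commands=[[0,0,0,0,0,0],[0,0,0,0,0,0],[0,0,0,0,0,0],[0,0,0,0,0,0],[0,0,-0.03,0,0,0],[0,0,-0.08,0,0,0],[0,0,-0.14,0,0,0],[0,0,-0.14,0,0,0]], hand=-0.6)

```text
t: 10.52
tool_pos: [479.6, -76.0, 202.4]
tool_rot: [0.707, 0.707, 0.003, 0.005]
contact_force: [-0.4, -0.4, -0.9]
gripper_width: 68.6
```

```bash
cat > chk.py <<'E'
import sys
from plant import *
from h import *
k,x,y=sys.argv[1],float(sys.argv[2]),float(sys.argv[3])
H={"A":54,"B":60,"C":66,"D":72}[k]+15
s=state();T=toolT(s);print(s["tool_pos"].round(1))
for n in("wrist","scene","side"):
    c=capture(n);cv2.imwrite(f"pics/chk{k}_{n}.png",c["pixels"])
    u=proj(c,[(x,y,H)],T)[0]; b=blob(c["pixels"].max(2)<(90 if n=="wrist" else 70),u,15 if n!="wrist" else 30)
    if b: print(n,u.round(0),b[0],circ(plane(c,b[2],H,T)))
nx=[float(v) for v in sys.argv[4:]]
if nx: print("next",goto(s,nx,0))
E
python3 chk.py D 475.8 -75 684.4 -160 197; python3 padfit.py
```

```text
[479.6 -76.  202.4]
wrist [280. 212.] 347 (array([473.94526313, -76.48351448]), np.float64(16.839317305116605))
scene [306. 183.] 45 (array([475.18240911, -73.8109077 ]), np.float64(16.81180383790637))
side [248. 220.] 59 (array([476.66139505, -74.60420947]), np.float64(19.78684104350272))
next [-0.0841, 0.2047, 0.0081, 0.0121, 0.0027, 0.0006]
wrist yellow 398 [475.5 -74.8] rms 0.42
wrist m1 444 [473.5  26.8] rms 1.31
```

View pics/chkD_wrist.png

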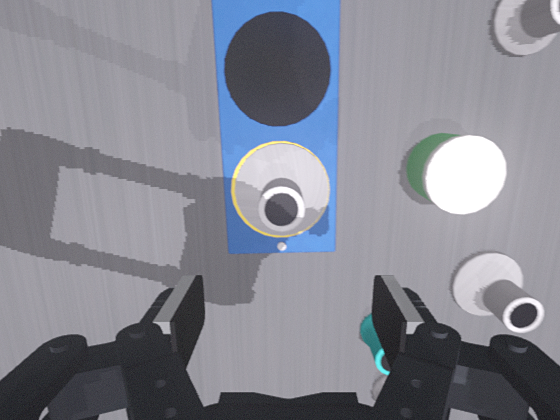

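D stands centred: a thin, even yellow rim is visible all round its foot at (281,189). Next is C.

Request:
play_rows(commands=[[-0.085,0.205,0.008,0.012,0.003,0],[-0.085,0.205,0.008,0.012,0.003,0],[-0.085,0.205,0.008,0.012,0.003,0],[-0.085,0.205,0.008,0.012,0.003,0],[-0.085,0.205,0.008,0.012,0.003,0],[-0.085,0.205,0.008,0.012,0.003,0],[-0.085,0.205,0.008,0.012,0.003,0]])

```text
t: 11.6
tool_pos: [678.8, -158.9, 187.5]
tool_rot: [0.707, 0.707, -0.004, -0.007]
contact_force: [-1.0, -0.2, 0.6]
gripper_width: 68.4
```

```bash
python3 cone.py C
```

```text
[ 678.8 -158.9  187.5] pred [297.3 231.8]
bore 788 [298.4 231.4] [ 685.2 -174.1] 23.7
goto 94 [-0.0157, 0.0078, 0.0933, -0.0151, -0.0051, 0.0007]
goto 34 [-0.016, 0.0087, 0.1533, -0.0151, -0.0051, 0.0007]
```

Request:
play_rows(commands=[[-0.0155,0.008,0.04,-0.012,-0.005,0],[-0.0155,0.008,0.07,-0.012,-0.005,0],[-0.0155,0.008,0.085,-0.012,-0.005,0],[-0.0155,0.008,0.085,-0.012,-0.005,0],[-0.0155,0.008,0.085,-0.012,-0.005,0]])

```text
t: 12.28
tool_pos: [686.7, -174.1, 104.4]
tool_rot: [0.707, 0.707, -0.0, 0.001]
contact_force: [1.2, -0.4, -0.0]
gripper_width: 68.3
```

```bash
python3 cone.py C
```

```text
[ 686.7 -174.1  104.4] pred [282.9 251.8]
bore 1590 [284.3 251.1] [ 685.1 -174. ] 23.9
goto 94 [0.0001, -0.0016, 0.0104, 0.0005, 0.0011, 0.001]
goto 34 [0.0002, -0.0017, 0.0704, 0.0005, 0.0011, 0.001]
```

Request:
play_rows(commands=[[0,-0.0015,0.03,0,0.001,0],[0,-0.0015,0.055,0,0.001,0],[0,-0.0015,0.068,0,0.001,0],[0,-0.0015,0.068,0,0.001,0],[0,-0.0015,0.068,0,0.001,0]])

```text
t: 12.95
tool_pos: [686.4, -174.7, 37.9]
tool_rot: [0.707, 0.707, 0.001, 0.002]
contact_force: [-1.2, 0.4, 0.2]
gripper_width: 68.4
```

Request:
play_rows(commands=[[0,0,0,0,0,0],[0,0,0,0,0,0],[0,0,0,0,0,0],[0,0,0,0,0,0],[0,0,0,0,0,0],[0,0,0,0,0,0]], hand=1)

```text
t: 13.7
tool_pos: [686.5, -174.9, 39.3]
tool_rot: [0.707, 0.708, 0.001, 0.002]
contact_force: [-1.3, -0.3, 5.4]
gripper_width: 31.5
```

```bash
cat > grip.py <<'E'
import sys
from plant import *
from h import *
k=sys.argv[1];H={"A":54,"B":60,"C":66,"D":72}[k]
PD={"A":(470.1,230.9),"B":(471.9,128.9),"C":(473.8,27.3)}
for i in range(2): c0=capture("wrist")
s=state();T=toolT(s);c=capture("wrist");cv2.imwrite(f"pics/grip{k}.png",c["pixels"])
u=proj(c,[(*s["tool_pos"][:2],H)],T)[0];b=blob(c["pixels"].max(2)<90,u,30)
print(s["tool_pos"].round(2),s["tool_rot"].round(4),s["contact_force"].round(1),round(s["gripper_width"],1))
if b: print("bore",circ(plane(c,b[2],H,T)))
print("to pad",goto(s,[*PD[k],s["tool_pos"][2]+45],0))
E
python3 grip.py C
```

```text
[ 686.46 -174.85   39.26] [7.067e-01 7.075e-01 7.000e-04 1.900e-03] [-1.8  0.2  6.4] 31.8
bore (array([ 686.61371257, -174.20678344]), np.float64(24.540674534555666))
to pad [0.2023, -0.2123, -0.0461, 0.0037, 0.0017, 0.0012]
```

Request:
play_rows(commands=[[0,0,-0.02,0,0,0],[0,0,-0.06,0,0,0],[0,0,-0.095,0,0,0],[0,0,-0.095,0,0,0],[0.04,-0.042,-0.095,0.004,0.002,0],[0.08,-0.084,-0.095,0.004,0.002,0],[0.12,-0.126,-0.095,0.004,0.002,0],[0.16,-0.168,-0.095,0.004,0.002,0],[0.19,-0.2,-0.095,0.004,0.002,0],[0.202,-0.212,-0.09,0.004,0.002,0],[0.202,-0.212,-0.06,0.004,0.002,0],[0.202,-0.212,-0.035,0.004,0.002,0]])

```text
t: 15.35
tool_pos: [473.7, 26.9, 71.2]
tool_rot: [0.707, 0.708, -0.0, -0.0]
contact_force: [0.2, -0.1, -4.2]
gripper_width: 31.6
```

Request:
play_rows(commands=[[0,0,0,0,0,0],[0,0,0,0,0,0]])

```text
t: 15.6
tool_pos: [474.1, 26.7, 70.9]
tool_rot: [0.707, 0.708, -0.001, -0.0]
contact_force: [0.6, 0.4, -4.7]
gripper_width: 31.9
```

```bash
cat > pre.py <<'E'
import sys
from plant import *
from h import *
x,y,z=map(float,sys.argv[1:4])
for i in range(2): capture("wrist")
s=state();print(s["tool_pos"].round(2),s["tool_rot"].round(4),s["contact_force"].round(1),round(s["gripper_width"],1))
print(goto(s,[x,y,z],0))
c=capture("wrist");cv2.imwrite(f"pics/pre{int(s['t']*100)}.png",c["pixels"])
import padfit;padfit.run("wrist")
E
python3 pre.py 473.8 27.3 56.5
```

```text
[474.76  26.65  71.82] [7.066e-01 7.076e-01 2.000e-04 4.000e-04] [-0.1  0.8 -4. ] 31.4
[0.0007, -0.001, 0.0153, 0.0009, 0.0003, 0.0013]
wrist yellow 20 [475.7 -73.4] rms 0.63
wrist m1 440 [473.9  26.3] rms 0.82
wrist m2 458 [471.9 130.2] rms 0.73
```

Request:
play_rows(commands=[[0,-0.0009,0.007,0,0,0],[0,-0.0009,0.013,0,0,0],[0,-0.0009,0.0155,0,0,0],[0,-0.0009,0.017,0,0,0],[0,-0.0009,0.018,0,0,0],[0,-0.0009,0.018,0,0,0]])

```text
t: 16.55
tool_pos: [473.7, 26.8, 54.3]
tool_rot: [0.707, 0.708, 0.0, 0.0]
contact_force: [-1.3, 0.5, -0.4]
gripper_width: 31.7
```

```bash
python3 pre.py 473.8 26.5 54
```

```text
[473.65  26.79  54.28] [7.066e-01 7.076e-01 3.000e-04 5.000e-04] [-1.4  0.4  0.3] 32.2
[-0.0003, 0.0002, 0.0003, 0.0012, 0.0002, 0.0014]
wrist yellow 91 [475.9 -73. ] rms 1.8
wrist m1 454 [473.8  26.3] rms 0.79
wrist m2 478 [471.9 130.2] rms 0.62
```

Request:
play_rows(commands=[[0,0,0.0005,0,0,0],[0,0,0.0005,0,0,0],[0,0,0.0005,0,0,0],[0,0,0.0005,0,0,0],[0,0,-0.03,0,0,0],[0,0,-0.08,0,0,0],[0,0,-0.14,0,0,0],[0,0,-0.14,0,0,0],[0,0,-0.14,0,0,0]], hand=-0.6)

```text
t: 17.88
tool_pos: [473.0, 26.9, 193.9]
tool_rot: [0.707, 0.708, 0.0, 0.0]
contact_force: [-0.3, -0.0, -0.9]
gripper_width: 68.1
```

```bash
python3 chk.py C 473.8 26.9 681.1 80 190; python3 padfit.py
```

```text
[473.   26.9 193.9]
wrist [288. 214.] 459 (array([471.93744886,  25.27718278]), np.float64(18.41718328465855))
scene [336. 216.] 55 (array([472.80347782,  28.15882764]), np.float64(17.476275779628974))
side [220. 201.] 45 (array([473.59611435,  25.32755143]), np.float64(19.061468655862203))
next [0.0528, 0.2082, 0.0041, 0.0007, 0.0001, 0.0014]
wrist yellow 310 [475.8 -75. ] rms 0.61
wrist m1 396 [473.8  27. ] rms 1.18
wrist m2 448 [471.9 128.7] rms 1.29
```

View pics/chkC_wrist.png

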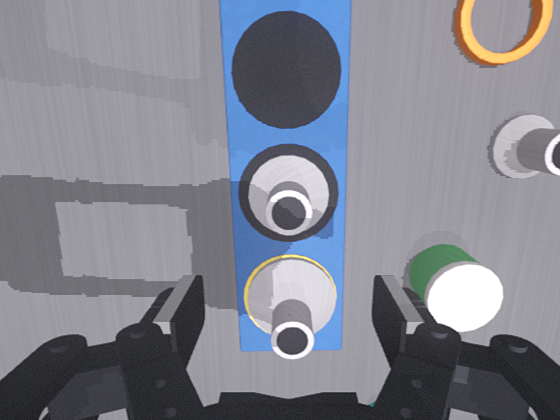

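C is standing with an even black rim, centred at about (288,193). Next is B.

Request:
play_rows(commands=[[0.053,0.208,0.02,0,0,0],[0.053,0.208,0.02,0,0,0],[0.053,0.208,0.03,0,0,0],[0.053,0.208,0.04,0,0,0],[0.053,0.208,0.06,0,0,0],[0.053,0.208,0.07,0,0,0],[0.053,0.208,0.07,0,0,0],[0.053,0.208,0.07,0,0,0]])

```text
t: 19.08
tool_pos: [680.4, 80.1, 123.1]
tool_rot: [0.707, 0.708, -0.0, -0.0]
contact_force: [-0.2, -0.3, 1.0]
gripper_width: 68.1
```

```bash
python3 cone.py B
```

```text
[680.4  80.1 123.1] pred [288.7 256.6]
bore 1202 [289.4 255.4] [681.5  68. ] 23.7
goto 88 [-0.0121, 0.0012, 0.035, -0.001, -0.0002, 0.0012]
goto 28 [-0.0121, 0.0012, 0.095, -0.001, -0.0002, 0.0012]
```

Request:
play_rows(commands=[[-0.012,0.001,0.01,0,0,0],[-0.012,0.001,0.04,0,0,0],[-0.012,0.001,0.075,0,0,0],[-0.012,0.001,0.092,0,0,0],[-0.012,0.001,0.092,0,0,0],[-0.012,0.001,0.092,0,0,0]])

```text
t: 19.88
tool_pos: [682.7, 67.9, 32.6]
tool_rot: [0.707, 0.708, 0.001, 0.001]
contact_force: [-0.3, -1.1, -0.4]
gripper_width: 68.6
```

Request:
play_rows(commands=[[0,0,0,0,0,0],[0,0,0,0,0,0],[0,0,0,0,0,0],[0,0,0,0,0,0],[0,0,0,0,0,0],[0,0,0,0,0,0]], hand=1)

```text
t: 20.62
tool_pos: [683.1, 68.0, 34.2]
tool_rot: [0.707, 0.708, 0.001, 0.001]
contact_force: [-1.7, -0.3, 5.1]
gripper_width: 31.6
```

```bash
python3 grip.py B
```

```text
[683.09  67.96  34.22] [0.7066 0.7076 0.0013 0.0013] [-1.1 -0.7  6.1] 32.0
bore (array([683.2444184 ,  68.01625662]), np.float64(24.479622404568968))
to pad [0.0612, -0.2109, -0.0458, 0.0037, -0.0, 0.0013]
```

Request:
play_rows(commands=[[0,0,-0.02,0,0,0],[0,0,-0.06,0,0,0],[0,0,-0.095,0,0,0],[0.014,-0.05,-0.095,0.004,0,0],[0.028,-0.1,-0.095,0.004,0,0],[0.044,-0.15,-0.095,0.004,0,0],[0.055,-0.19,-0.095,0.004,0,0],[0.061,-0.211,-0.085,0.004,0,0],[0.061,-0.211,-0.06,0.004,0,0],[0.061,-0.211,-0.035,0.004,0,0],[0.061,-0.211,-0.033,0.004,0,0],[0.061,-0.211,-0.033,0.004,0,0]])

```text
t: 22.28
tool_pos: [472.2, 128.7, 66.8]
tool_rot: [0.707, 0.708, 0.0, -0.0]
contact_force: [-0.3, -0.3, -3.3]
gripper_width: 31.6
```

```bash
python3 pre.py 471.9 128.9 49.2
```

```text
[472.82 128.79  67.34] [7.067e-01 7.075e-01 7.000e-04 5.000e-04] [ 0.7 -0.4 -3.2] 32.0
[0.0001, -0.0009, 0.0181, 0.0016, -0.0003, 0.0012]
wrist m1 54 [473.2  29.3] rms 1.71
wrist m2 467 [471.9 128.6] rms 1.2
wrist red 491 [470.3 221.3] rms 1.79
```

Request:
play_rows(commands=[[0,-0.0009,0.008,0.001,0,0],[0,-0.0009,0.014,0.001,0,0],[0,-0.0009,0.016,0.001,0,0],[0,-0.0009,0.0178,0.001,0,0],[0,-0.0009,0.0182,0.001,0,0],[0,-0.0009,0.0182,0.001,0,0]])

```text
t: 23.22
tool_pos: [471.7, 128.8, 49.3]
tool_rot: [0.707, 0.708, 0.0, 0.0]
contact_force: [-0.9, 0.2, -1.1]
gripper_width: 31.5
```

```bash
python3 pre.py 471.9 128.9 49.2
```

```text
[471.73 128.76  49.27] [7.067e-01 7.076e-01 3.000e-04 1.000e-04] [-1.2 -0.9 -1.1] 31.5
[0.0001, 0.0002, 0.0001, 0.0005, -0.0003, 0.0013]
wrist m1 118 [474.   27.9] rms 1.51
wrist m2 500 [471.9 128.6] rms 1.18
wrist red 545 [470.6 220.8] rms 1.61
```

Request:
play_rows(commands=[[0,0,0.001,0,0,0],[0,0,0.001,0,0,0],[0,0,0.001,0,0,0]])

```text
t: 23.8
tool_pos: [471.7, 128.8, 49.2]
tool_rot: [0.707, 0.708, 0.0, 0.0]
contact_force: [-2.0, -0.3, 7.2]
gripper_width: 31.5
```

Request:
play_rows(commands=[[0,0,0,0,0,0],[0,0,0,0,0,0],[0,0,0,0,0,0],[0,0,0,0,0,0],[0,0,-0.03,0,0,0],[0,0,-0.08,0,0,0],[0,0,-0.14,0,0,0],[0,0,-0.14,0,0,0],[0,0,-0.14,0,0,0]], hand=-0.6)

```text
t: 24.92
tool_pos: [471.1, 128.7, 188.8]
tool_rot: [0.707, 0.708, 0.0, 0.0]
contact_force: [0.4, 0.6, -0.0]
gripper_width: 68.4
```

```bash
python3 chk.py B 471.9 128.9 598 -294 190; python3 padfit.py
```

```text
[471.1 128.7 188.8]
wrist [289. 214.] 399 (array([469.86671317, 126.39421898]), np.float64(18.149657511277027))
scene [368. 251.] 69 (array([470.7231131 , 129.65099588]), np.float64(18.21978155717028))
side [196. 186.] 34 (array([471.78022857, 126.15943876]), np.float64(17.761037169494713))
next [-0.4228, 0.1264, -0.0012, 0.0004, -0.0002, 0.0013]
wrist yellow 151 [475.7 -74.4] rms 0.94
wrist m1 311 [473.9  26.6] rms 1.26
wrist m2 442 [472.1 129.7] rms 1.29
wrist red 351 [469.8 230.9] rms 1.26
```

View pics/chkB_wrist.png

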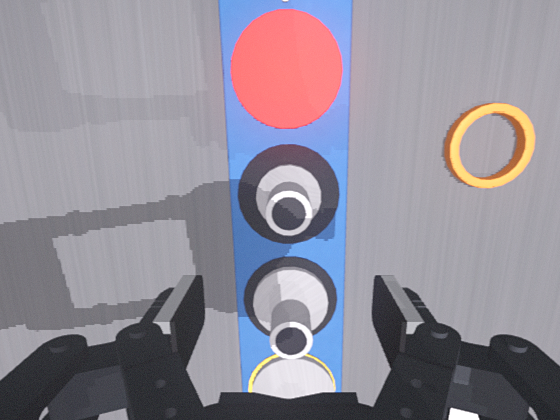

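B is standing and centred at about (289,193) on the second black pad. Next is A, where I'll use a narrower opening because of the look-alikes.

Request:
play_rows(commands=[[-0.423,0.126,0,0,0,0],[-0.423,0.126,0,0,0,0],[-0.423,0.126,0,0,0,0],[-0.423,0.126,0,0,0,0],[-0.423,0.126,0,0,0,0],[-0.423,0.126,0,0,0,0],[-0.423,0.126,0,0,0,0],[-0.423,0.126,0,0,0,0],[-0.423,0.126,0.03,0,0,0],[-0.423,0.126,0.055,0,0,0],[-0.423,0.126,0.055,0,0,0],[-0.423,0.126,0.055,0,0,0]], hand=-0.35)

```text
t: 26.62
tool_pos: [597.2, -293.8, 132.8]
tool_rot: [0.706, 0.708, -0.001, -0.001]
contact_force: [0.3, -0.3, 0.5]
gripper_width: 57.7
```

```bash
python3 cone.py A; ls -t pics|head -1
```

```text
[ 597.2 -293.8  132.8] pred [289.4 246.8]
bore 1040 [290.1 246.5] [ 598.8 -306. ] 23.4
goto 82 [-0.0122, 0.0016, 0.0508, -0.0022, 0.0001, 0.0019]
goto 22 [-0.0122, 0.0018, 0.1108, -0.0022, 0.0001, 0.0019]
wA2662.png
```

View pics/wA2662.png

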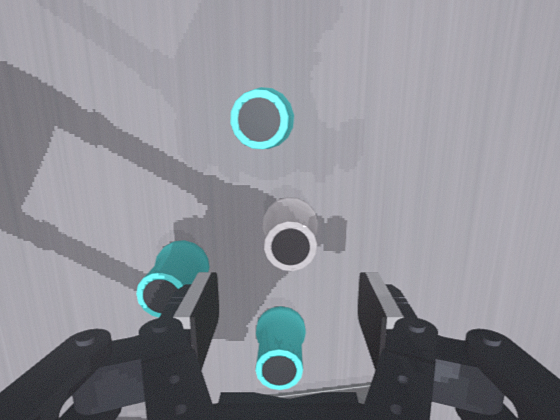

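Request:
play_rows(commands=[[-0.0122,0.0012,0.01,-0.002,0,0],[-0.0122,0.0012,0.04,-0.002,0,0],[-0.0122,0.0012,0.07,-0.002,0,0],[-0.0122,0.0012,0.09,-0.002,0,0],[-0.0122,0.0012,0.106,-0.002,0,0],[-0.0122,0.0012,0.106,-0.002,0,0],[-0.0122,0.0012,0.106,-0.002,0,0]])

```text
t: 27.55
tool_pos: [599.4, -307.0, 28.2]
tool_rot: [0.706, 0.708, 0.0, 0.002]
contact_force: [-0.1, 0.0, -0.1]
gripper_width: 57.6
```

Request:
play_rows(commands=[[0,0,0,0,0,0],[0,0,0,0,0,0],[0,0,0,0,0,0],[0,0,0,0,0,0],[0,0,0,0,0,0]], hand=1)

```text
t: 28.18
tool_pos: [600.2, -307.6, 29.8]
tool_rot: [0.706, 0.708, 0.0, 0.003]
contact_force: [-0.1, -0.1, 6.6]
gripper_width: 31.9
```

```bash
python3 grip.py A
```

```text
[ 600.14 -307.6    29.78] [7.065e-01 7.078e-01 3.000e-04 2.900e-03] [-0.8 -0.3  5.3] 31.3
bore (array([ 600.2958101 , -305.97356554]), np.float64(24.411579083803453))
to pad [0.5386, -0.1288, -0.0475, 0.0045, 0.0036, 0.0018]
```

View pics/gripA.png

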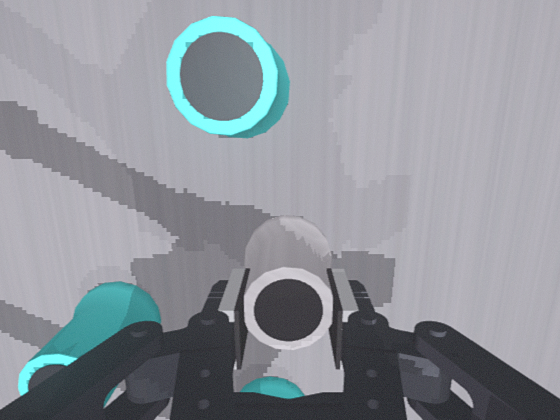

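A is gripped; its bore at (289,309) lies about 1.6 mm off the TCP along +y, which I'll allow for when placing. I'll lift high to clear the placed cones.

Request:
play_rows(commands=[[0,0,-0.02,0,0,0],[0,0,-0.06,0,0,0],[0,0,-0.11,0,0,0],[0,0,-0.135,0,0,0],[0.06,-0.014,-0.135,0.004,0.003,0],[0.12,-0.028,-0.135,0.004,0.003,0],[0.18,-0.042,-0.135,0.004,0.003,0],[0.24,-0.057,-0.135,0.004,0.003,0],[0.3,-0.071,-0.135,0.004,0.003,0],[0.36,-0.086,-0.135,0.004,0.003,0],[0.42,-0.1,-0.135,0.004,0.003,0],[0.48,-0.115,-0.135,0.004,0.003,0]])

```text
t: 29.82
tool_pos: [482.7, 174.5, 162.3]
tool_rot: [0.707, 0.708, 0.0, 0.0]
contact_force: [0.6, -0.4, -1.4]
gripper_width: 31.3
```

```bash
python3 pre.py 470.1 229.4 80
```

```text
[480.83 178.26 162.23] [ 7.041e-01  7.101e-01  5.000e-04 -1.500e-03] [ 0.1 -1.2 -2.2] 31.3
[0.051, -0.0102, 0.0824, -0.0015, -0.0028, 0.0084]
wrist m1 149 [473.3  28. ] rms 1.25
wrist m2 223 [473.1 127.9] rms 1.07
wrist red 383 [468.2 231.9] rms 1.78
```

Request:
play_rows(commands=[[0.051,-0.0102,0.0,0,-0.001,0.008],[0.051,-0.0102,0.03,0,-0.001,0.008],[0.051,-0.0102,0.06,0,-0.001,0.008],[0.051,-0.0102,0.09,0,-0.001,0.008],[0.051,-0.0102,0.1,0,-0.001,0.008],[0.051,-0.0102,0.1,0,-0.001,0.008],[0.051,-0.0102,0.1,0,-0.001,0.008]])

```text
t: 30.9
tool_pos: [473.6, 224.4, 63.3]
tool_rot: [0.708, 0.706, 0.0, 0.001]
contact_force: [0.4, 1.0, -1.9]
gripper_width: 31.8
```

```bash
python3 pre.py 470.1 229.4 44.8; ls -t pics|head -1
```

```text
[473.33 224.6   63.34] [7.081e-01 7.061e-01 3.000e-04 1.400e-03] [ 0.2  0.1 -2.1] 31.9
[0.0048, -0.0033, 0.0185, 0.0024, 0.0015, -0.0029]
wrist m2 46 [472.7 131.3] rms 1.66
wrist red 764 [474.  236.3] rms 1.77
pre3100.png
```

```bash
python3 padfit.py; python3 pads.py 2>&1 | grep red; ls -t pics|head -1
```

```text
wrist m2 50 [472.9 131.1] rms 1.67
wrist red 802 [473.6 236. ] rms 1.91
pre3100.png
```

View pics/pre3100.png

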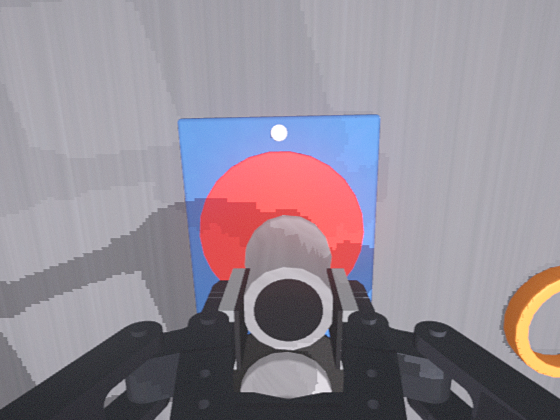

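```bash
cat > redfit.py <<'E'
from plant import *
from h import *
from scipy.optimize import least_squares
s=state();T=toolT(s);c=capture("wrist");im=c["pixels"]
h=cv2.cvtColor(im,cv2.COLOR_BGR2HSV);H,Sa,V=[h[...,i].astype(int) for i in range(3)]
red=(((H<8)|(H>172))&(Sa>90)).astype(np.uint8);blue=((abs(H-108)<14)&(Sa>110)).astype(np.uint8)
e=(red>0)&(cv2.dilate(blue,np.ones((5,5)))>0)
v,u=np.nonzero(e);P=plane(c,np.c_[u,v],15,T)[:,:2]
f=least_squares(lambda x:np.hypot(*(P-x).T)-44.5,[470,231],loss="soft_l1");r=np.hypot(*(P-f.x).T)-44.5
print(s["tool_pos"].round(1),"red",len(P),f.x.round(1),np.sqrt((r**2).mean()).round(2))
E
python3 redfit.py
```

```text
[472.6 224.6  62.8] red 278 [470.4 231.1] 0.45
```

Request:
play_rows(commands=[[0.0049,-0.0024,0.005,0.001,0.001,-0.003],[0.0049,-0.0024,0.01,0.001,0.001,-0.003],[0.0049,-0.0024,0.013,0.001,0.001,-0.003],[0.0049,-0.0024,0.013,0.001,0.001,-0.003],[0.0049,-0.0024,0.013,0.001,0.001,-0.003]])

```text
t: 31.88
tool_pos: [470.2, 229.5, 49.6]
tool_rot: [0.707, 0.707, -0.0, 0.0]
contact_force: [0.2, -0.0, -2.0]
gripper_width: 31.6
```

```bash
python3 pre.py 470.3 229.5 44.8|head -2;python3 redfit.py
```

```text
[470.28 229.51  49.7 ] [ 7.069e-01  7.073e-01 -3.000e-04  4.000e-04] [ 0.1 -0.5 -2.2] 31.8
[-0.0, 0.0, 0.0049, 0.0001, 0.0009, 0.0005]
[470.2 229.5  49.7] red 276 [470.3 230.9] 0.37
```

Request:
play_rows(commands=[[0,0,0.002,0,0,0],[0,0,0.004,0,0,0],[0,0,0.005,0,0,0],[0,0,0.0056,0,0,0],[0,0,0.0056,0,0,0]])

```text
t: 32.75
tool_pos: [470.1, 229.5, 44.8]
tool_rot: [0.707, 0.707, -0.0, 0.0]
contact_force: [-1.5, 0.5, 6.1]
gripper_width: 31.8
```

```bash
python3 pre.py 470.3 229.5 44.8|head -2
```

```text
[470.1  229.52  44.78] [ 7.069e-01  7.073e-01 -2.000e-04  4.000e-04] [-2.4 -0.7  5.8] 31.8
[-0.0, 0.0002, -0.0, 0.0002, 0.0008, 0.0006]
```

Contact is confirmed (force went from −2 to +6 N), so I'll release and retreat.

Request:
play_rows(commands=[[0,0,0,0,0,0],[0,0,0,0,0,0],[0,0,0,0,0,0],[0,0,0,0,0,0],[0,0,-0.03,0,0,0],[0,0,-0.08,0,0,0],[0,0,-0.14,0,0,0],[0,0,-0.2,0,0,0],[-0.06,0,-0.25,0,0,0],[-0.12,0,-0.265,0,0,0],[-0.13,0,-0.265,0,0,0],[-0.13,0,-0.265,0,0,0]], hand=-0.6)

```text
t: 34.45
tool_pos: [470.3, 98.4, 310.4]
tool_rot: [0.708, 0.706, 0.0, 0.001]
contact_force: [0.4, 0.7, 0.1]
gripper_width: 68.1
```

Request:
play_rows(commands=[[0,0,0,0,0,0],[0,0,0,0,0,0],[0,0,0,0,0,0]])

```text
t: 34.83
tool_pos: [470.1, 99.2, 310.0]
tool_rot: [0.708, 0.707, -0.0, 0.0]
contact_force: [-0.7, 0.3, 1.5]
gripper_width: 68.3
```

```bash
python3 chk.py A 470.2 230.9
python3 - <<'E'
from plant import *
from h import *
# final: tin, ring, and cone feet by bright blob on z=15 in wrist
for n in("scene","side"):
    c=capture(n);h=cv2.cvtColor(c["pixels"],cv2.COLOR_BGR2HSV);H,S,V=[h[...,i].astype(int) for i in range(3)]
    for k,p,m in(("tin",(624,-54,55),(S<60)&(V>170)),("ring",(643,168,14),(abs(H-14)<8)&(S>150)&(V>120))):
        b=blob(m,proj(c,[p])[0],15); print(n,k,b and (b[1].round(1),circ(plane(c,b[2],p[2]))))
    for k,p in {"A":(470.2,230.9,69),"B":(471.9,128.9,75),"C":(473.8,27,81),"D":(475.7,-75,87)}.items():
        b=blob(V<70,proj(c,[p])[0],12); print(n,k,b and circ(plane(c,b[2],p[2]))[0].round(1))
E
```

```text
[470.1  99.2 310. ]
scene [404. 291.] 77 (array([469.24192346, 232.4443731 ]), np.float64(17.812702547463388))
side [176. 172.] 26 (array([470.38372412, 228.90070524]), np.float64(16.91306149812478))
scene tin (array([255. , 229.3]), (array([623.98173415, -53.27011002]), np.float64(65.3345403158391)))
scene ring (array([309.5, 324.4]), (array([645.2726431, 173.0089502]), np.float64(57.805736397454446)))
scene A [469.4 232.3]
scene B [470.8 130.3]
scene C [472.9  28.6]
scene D [476. -73.]
side tin (array([302. , 208.9]), (array([623.20496143, -56.97519492]), np.float64(60.51412324373249)))
side ring (array([251.2, 186.6]), (array([638.75700821, 160.40233903]), np.float64(80.88348778029874)))
side A [470.3 229.3]
side B [471.6 126.8]
side C [473.9  26.7]
side D [476.9 -74.5]
```

View pics/chkA_wrist.png

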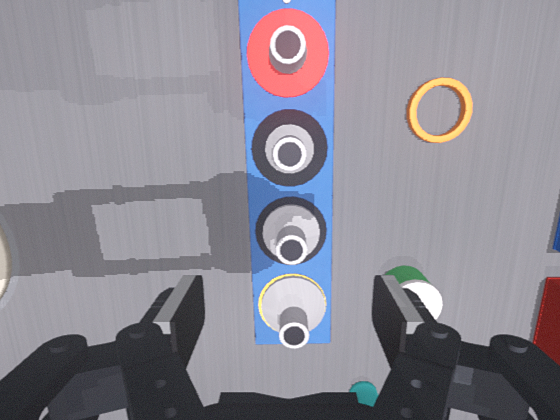

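View pics/chkA_side.png

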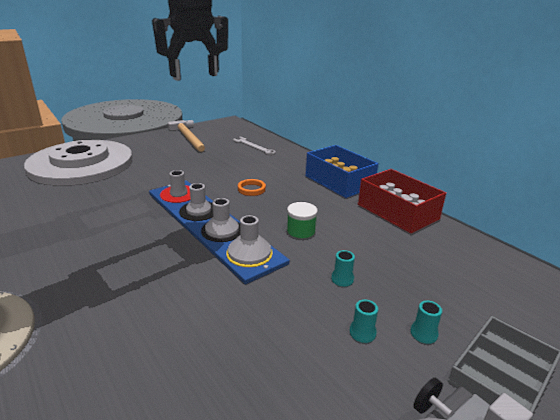

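View pics/chkA_scene.png

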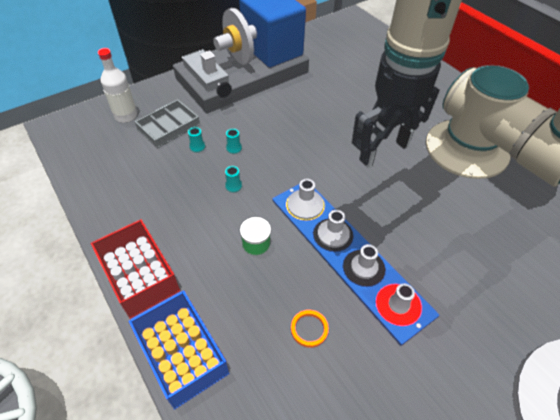

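All three views show the four cones upright on their pads, rising from red to yellow. The tin, ring and turquoise parts are where they started, and the gripper is clear.

```bash
python3 -c "
from plant import *
print(sign_off())"
```

```text
the job is handed in; nothing more can be done
None
```

The four cones are on the rack in size order from red to yellow: A on red, B and C on the two black pads, D on yellow. I handed the job in at about 35 s of the 106 s allowed.

- **Placing:** All three cameras show every cone upright and the gripper clear, about 310 mm up. The bores read within about 2 mm of their pad centres. The scene and side cameras disagree by 1.5–3.5 mm along the row, as they did for the bare pads, and their averages come within about 1 mm.
- **Bystanders:** The tin reads the same as at the start in both views, and so does the ring in the side view. The three turquoise look-alikes look unmoved by eye.
- **Checks that failed or disagreed:**
  - The last scene-camera fit of the ring came out with a wrong diameter (58 mm instead of 72). The colour mask probably caught only part of it; in the picture the ring is at its old pixel position.
  - The last wrist-camera check found no bore for A, so its placing rests on the scene and side cameras and the visible red rim.
  - Over the red pad, my general pad fit was about 5 mm off because the gripped cone was in view. I placed A using a cleaner fit to the red edge instead, which agreed with the earlier pad measurements.

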